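# Slide a holder under a sprung clip

### The job

Clamp the flat slide holder in its fixture without picking it up: press the fixture's long sprung bar down with one fingertip so that the clip lifts, and, while keeping the bar down, push the holder along its bed with the other fingertip, under the clip and fully home against the end stop. Then let the bar come up so that the clip grips the holder, and move clear. The holder is only pushed, never lifted, and the small things standing around stay where they are.

Things in the scene. Friction and masses are not known exactly. Their poses are not given: they have to be found in the camera images.
- fixture: Metal clamping fixture on short feet, fixed to the bench; base 237 x 122 mm (x -155..82, y -66..56). Origin on the bench top; x = push direction, y = left of it, z up. On the right the raised aluminium bed (y -66..-8, top 28 mm above the bench), on the left the base top is at 22 mm, under the press bar; between them a rocker shaft along x (y = 0, z = 38 mm) in bearings 46 mm high at x = -148 and 76.
- mouth (a point): Start of the guide channel on the bed, its middle at bed height: x = 18, y = -36, z = 28 mm in the fixture's frame. The channel is 34 mm wide, x 18..70, between 6 mm high fences, with a flared entry from x = -2.
- stop (a point): Foot of the end stop's face, middle of the channel, at bed height: x = 70, y = -36, z = 28 mm in the fixture's frame. The stop is 10 mm high.
- press_bar (a point): Middle of the top of the clip's long smooth steel press bar (fixture x -140..10, y 14..48 when level; this point at x = -65, y = 33). At rest the bar slopes up to the left, this point 43 mm above the bench. Pushed down 12 mm here it is level, all its top 31.5 mm above the bench = 3.5 mm above the bed, so level fingertips can hold it and push the holder at once; a tip may slide along it.
- clip (a joint): Rocker angle, rad: 0 at rest (jaw pad 4 mm above the bed: holder cannot enter), 0.2 the 9 mm holder just passes, 0.35 bar level (pad about 16 mm above the bed), 0.42 hard stop. It springs back: about 2.5 N on the middle of the bar starts it, about 6.5 N holds it level. Released onto the holder it reads about 0.14.
- clip_pad (a point): Centre of the underside of the rubber pad of the clip's jaw (24 mm along the fixture's x, 10 mm across). The jaw arm (x 38..62) reaches from the shaft over the channel and rises when the bar is pressed. At rest the pad is at x = 50, y = -37 mm in the fixture's frame, 32 mm above the bench.
- slide_holder: Flat cream plastic slide holder 32 x 82 x 9 mm, 15 to 40 g, loose on the fixture's bed short of the channel mouth, roughly in line with it. Origin: centre of its underside; its y axis runs along its 82 mm length, along the fixture's x (yaw about the fixture's + 1.57). Home, its front end touches the stop: origin at x = 29, y = -36 mm in the fixture's frame. Push at its near 32 mm wide end.
- spare_holder: Bystander: a second slide holder of the same kind, lying on the bench to the right of the fixture, not on it. Leave alone.
- objective: Bystander: small microscope objective, 26 mm in diameter, 45 mm tall, standing on the bench left of the fixture. Leave alone.
- oil: Bystander: small brown dropper bottle, 31 mm in diameter, 71 mm tall, standing on the bench left of the fixture. Leave alone.
Not all that is in view belongs to the job. What is shaped like the slide_holder but orange or red is not meant.

How it is judged:
On the way, in this order (a step that is already met when the one before it is completed fails the run):
1. a fingertip holds the press bar down, clip open, with the holder still short of the clip (value of joint clip above 0.2 rad and contact force between the fingers and clip above 1 N and x of slide_holder in the frame of fixture below -0.005 m), for 0.1 s.
2. the holder is home against the stop while the bar is still held down (value of joint clip above 0.2 rad and contact force between the fingers and clip above 1 N and x of slide_holder in the frame of fixture above 0.026 m), for 0.1 s.
At the end, for the whole second after the job is handed in: The holder lies flat in the channel, its front end within 3 mm of the stop and in line within 0.07 rad, and the released clip rests on it with more than 1 N (x of slide_holder in the frame of fixture between 0.026 and 0.032 m and y of slide_holder in the frame of fixture between -0.039 and -0.033 m and z of slide_holder in the frame of fixture below 0.03 m and angle between the y axis of slide_holder and the x axis of fixture, either way round below 0.07 rad and value of joint clip between 0.09 and 0.19 rad and contact force between clip and slide_holder above 1 N and linear speed of slide_holder below 0.01 m/s); the robot touches nothing.
It fails at once if the holder is lifted more than 5 mm off the bed (z of slide_holder in the frame of fixture above 0.033 m).
It fails at once if the holder is tipped up by more than 0.12 rad (angle between slide_holder's own z axis and vertical above 0.12 rad).
It fails at once if a bystander is disturbed (moved more than 15 mm) (distance of any of spare_holder, objective, oil from where it was at the start of the episode above 0.015 m).
It also fails if it takes over 35 s, if anything falls off the work surface, if the arm or the gripper's body presses on something with over 40 N, if the wrist force passes 120 N, or if a joint passes its speed limit or range.

### The arm

A 6-joint arm with a two-finger parallel gripper is mounted at the origin on a cart in front of the work surface, level with it; the furniture and walls round the work are solid. World frame = base frame: x ahead of the robot, y to its left, z up, the work surface at z = 0. Lengths are in m, angles in rad, forces in N, time in s.
With the tool pointing down it reaches from about 0.25 to 0.775 m from the base axis. Payload 8.9 kg.
Tool frame: the origin (TCP) lies between the finger pads; the fingertips stand 22 mm ahead of it and the grasp point (between the pads) lies 3 mm ahead of it; z points along the fingers, y is the line along which they close (so a half turn about z gives the same grasp; the last joint's range is limited). The gripper opens to 85 mm and grips with 20 to 120 N. Pads are 22 mm wide; open, the fingers measure 114 mm over their backs; the gripper's body (76 mm by 85 mm) begins 54 mm behind the grasp point. The pads swing forward as they close: fully open they stand 13 mm farther back than shut.
Start: joints at [1.056, 0.291, -0.153, 1.127, 0, 1.431], TCP at [0.193, 0.488, 0.253] pointing down, gripper open.
Joint ranges: [-2.52, 2.52], [-0.91, 1.74], [-1.3, 1.37], [-1.96, 2.02], [-1.52, 1.47], [-3.14, 3.14]. Speed limits (rad/s): [2.22, 2.22, 2.79, 3.14, 3.14, 3.14].

### API

Orientations are given as [roll, pitch, yaw] about the fixed x, y, z axes, in that order (R = Rz(yaw) Ry(pitch) Rx(roll)).
In Python, from cell import * gives the robot as it stands.
- The arm moves only by the tool drive_tool, never from a script. Its arguments are lists of equal length, an entry for each row: "xyz": the shift along the tool's x, y, z each as a share of 0.5 m, from -1 to 1, a list of three; "twist": the turn, a rotation vector about the tool's x, y, z each as a share of pi rad, from -1 to 1, a list of three; "jaw": the closure, from -1 (fully open) to 1 (shut), so that 0 is half open. In form: {"xyz": [[tx, ty, tz], ...], "twist": [[wx, wy, wz], ...], "jaw": [jaw, ...]}. A call has 1 to 20 rows; each row shifts and turns the commanded pose from where the row before left it, along the tool's axes as they then stand; what a row does not reach is not made up. A row lasts 1/10 s, in which the tool goes at most 50 mm and 8.59 degrees, less where a joint would pass 70% of its speed; a pose out of reach is approached as far as the arm can. A call with a number of a shift or a turn outside -1 to 1 is refused whole. A call with a gripper value outside its range is refused whole. The fingers move at their own pace and stop on an object; "squeeze" is the grip in N (left out, the last holds). Time passes only in rows, so rows that do not move let the fingers close. It gives the time, the measured TCP pose, the force, the opening and the grip force at its end, in the units of the state.
- get_obs(): the state, without advancing time (a new reading comes with each control period).
- snapshot(name): name is "scene" or "top" or "wrist"; returns the picture (480x640x3 uint8, blue, green, red); there is no depth.
- get_calibration(name): a dict with "intrinsics" (3x3 intrinsics, pixels), "k1" (the pictures are not rectified: a ray, as slopes to the right and down, at radius r is drawn at 1 + k1 r^2 times it, then the intrinsics apply), "R" (3x3) and "t" (3): a world point X has camera coordinates R X + t. Camera axes: x right, y down, z forward; pixel columns grow to the right and rows downward; lengths in m; the calibration is good to about 2 mm. A picture is of the moment at which its call begins: read the wrist's pose just before it. get_calibration takes no time and is no camera call; for the wrist camera it gives the pose at the moment of the call.
- job_done(): hands the job in; it is judged then, once.
The state is a dict: "time_s": time; "joints": joint angles; "dq": joint speeds; "joint_efforts": joint torques, N m; "eef_pos": TCP position; "eef_rot": TCP orientation; "contact_force": force on the tool from outside, world axes, zero at the start; "wrist_torque": the same for the moment, N m; "finger_gap": finger opening in m; "grasp_force": force on a finger pad.
Only numpy, scipy, OpenCV 4.12 (cv2) and the standard library are available. Lean on these libraries where they do the work, as an engineer would, in place of code of your own. Each camera call takes 0.05 s, during which the arm holds its last target. There are 200 camera calls.

## Working session

There is one attempt and no reset: what is moved stays moved. The work goes in short steps, Python scripts to look and compute and a tool call to move; the robot and the scene stay as the last step left them, time stands still between calls to the robot, and variables do not carry over. Pictures are saved under pics/ and viewed, at most 10 in all, crops included, and the job is handed in when it is done.

Besides the shell and the picture viewer there is one more tool, called as name(argument=value, ...), one argument or row to a line, values as JSON. drive_tool: Moves the arm, as the interface text tells. Shift numbers are shares of 0.5 m and turn numbers shares of pi rad, none past 1 either way. Its arguments: {"type":"object","properties":{"xyz":{"type":"array","items":{"type":"array","items":{"type":"number","minimum":-1,"maximum":1}}},"twist":{"type":"array","items":{"type":"array","items":{"type":"number","minimum":-1,"maximum":1}}},"jaw":{"type":"array","items":{"type":"number"}},"squeeze":{"type":"number"}},"required":["xyz","twist","jaw"]}

```bash
ls; mkdir -p pics
python3 - <<'E'
from cell import *
import cv2
o=get_obs(); print(o)
for n in("scene","top"):
    cv2.imwrite(f"pics/{n}0.png",snapshot(n)); c=get_calibration(n); print(n,c)
E
```

```text
pics
{'time_s': 0.0, 'joints': array([ 1.05571842e+00,  2.91297025e-01, -1.54134270e-01,  1.12671484e+00,
        8.56052656e-08,  1.43147491e+00]), 'dq': array([-0.00052342, -0.00032701,  0.00015782,  0.00146296,  0.00114861,
       -0.00068261]), 'joint_efforts': array([-2.00069044e-03, -5.37143147e+01,  3.31373513e+01,  1.57344370e-02,
       -3.82076123e-04,  9.54621214e-06]), 'eef_pos': array([0.19245973, 0.48799766, 0.25272063]), 'eef_rot': array([-3.14025594e+00, -1.87533357e-04,  2.76583604e+00]), 'contact_force': array([-0.71935338,  0.09982795,  0.15151038]), 'wrist_torque': array([-0.04996766, -0.0187649 , -0.02269671]), 'grasp_force': 0.0, 'finger_gap': 0.08539111532972837}
scene {'intrinsics': array([[609.38647334,   0.        , 323.29417131],
       [  0.        , 609.38647334, 236.28179627],
       [  0.        ,   0.        ,   1.        ]]), 'k1': 0.021123316207651475, 'R': array([[-7.94039855e-01, -6.07865323e-01,  6.76663791e-04],
       [-2.35518977e-01,  3.06626166e-01, -9.22231644e-01],
       [ 5.60385154e-01, -7.32448048e-01, -3.86637215e-01]]), 't': array([0.52765558, 0.11120063, 0.91822573])}
top {'intrinsics': array([[461.73318738,   0.        , 315.15679266],
       [  0.        , 461.73318738, 246.41324559],
       [  0.        ,   0.        ,   1.        ]]), 'k1': -0.06741025279274263, 'R': array([[-0.01262545, -0.99933821, -0.03411376],
       [-0.99517188,  0.01587907, -0.09685447],
       [ 0.09733206,  0.03272622, -0.99471376]]), 't': array([0.24648247, 0.50897363, 0.85564914])}
```

View pics/scene0.png

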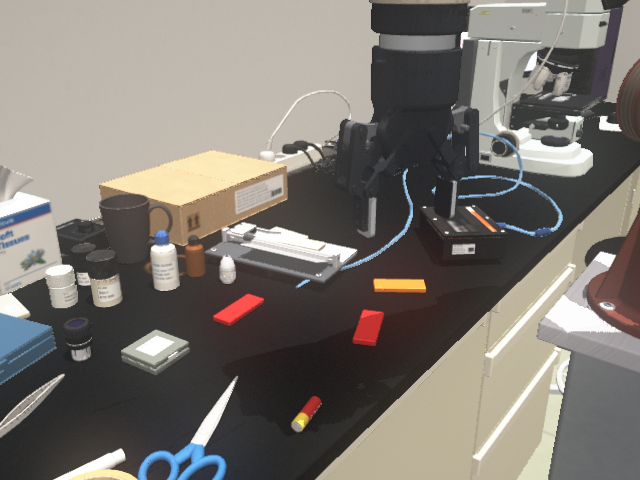

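View pics/top0.png

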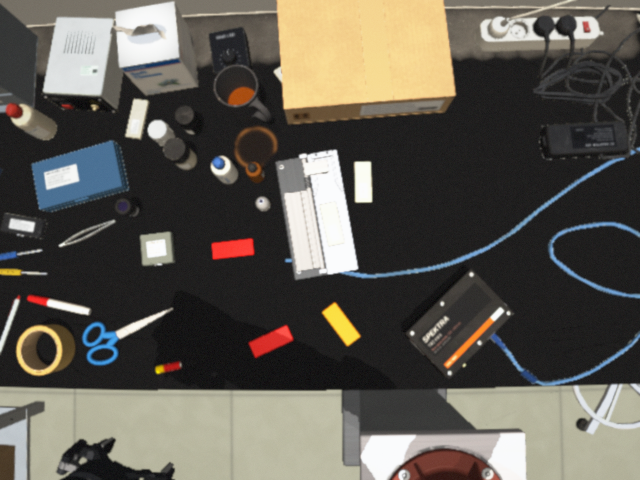

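The fixture is at top px (278–357, 150–278), with the push direction going up the picture (about world +x). Candidates for the holder:
- White piece on the bed, top (333,222). I choose this one.
- Spare on the bench, (363,182).
- Red pieces, (232,248) and (271,341).
- Orange piece, (341,324).

I'll check it in an enlarged crop.

Run:
```python
import cv2
im=cv2.imread("pics/top0.png")[140:290,255:385]
im=cv2.resize(im,None,fx=4,fy=4,interpolation=cv2.INTER_CUBIC)
g=cv2.createCLAHE(4,(4,4))
l=cv2.cvtColor(im,cv2.COLOR_BGR2LAB); l[...,0]=g.apply(l[...,0]); cv2.imwrite("pics/crop1.png",cv2.cvtColor(l,cv2.COLOR_LAB2BGR))
```

```text
(no output)
```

View pics/crop1.png

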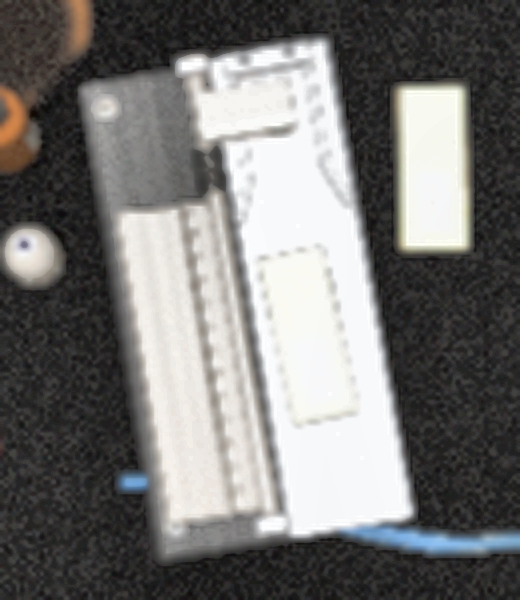

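The crop shows the cream holder on the bed, with corners at crop px (260,257), (323,246), (357,410), (295,425). The spare lies on the bench to the right, and a small white bottle stands to the left at (30,255). Next I fit the fixture pose.

```bash
cat > h.py <<'E'
import numpy as np, cv2
from scipy.optimize import least_squares
from scipy.spatial.transform import Rotation as Ro
def proj(c,X):
    P=np.atleast_2d(X)@c["R"].T+c["t"]; s=P[:,:2]/P[:,2:]
    s=s*(1+c["k1"]*(s**2).sum(1,keepdims=True)); K=c["intrinsics"]
    return s*[K[0,0],K[1,1]]+[K[0,2],K[1,2]]
def fit(c,pix,loc,p0):
    loc=np.array(loc,float)
    def W(p): 
        a=np.cos(p[2]),np.sin(p[2]); 
        return np.c_[p[0]+a[0]*loc[:,0]-a[1]*loc[:,1],p[1]+a[1]*loc[:,0]+a[0]*loc[:,1],loc[:,2]]
    r=least_squares(lambda p:(proj(c,W(p))-pix).ravel(),p0)
    return r.x,r.fun.reshape(-1,2)
def tofix(F,xy):
    d=np.array(xy)-F[:2]; c,s=np.cos(F[2]),np.sin(F[2]); return np.array([c*d[0]+s*d[1],-s*d[0]+c*d[1]])
def toworld(F,xy):
    c,s=np.cos(F[2]),np.sin(F[2]); return F[:2]+np.array([c*xy[0]-s*xy[1],s*xy[0]+c*xy[1]])
E
python3 - <<'E'
from cell import *; from h import *
c=get_calibration("top"); f=lambda a:np.array(a)/4.-.375+[255,140]
F,r=fit(c,f([(80,85),(162,560),(328,40),(412,517)]),[(.082,.056,.022),(-.155,.056,.022),(.082,-.066,.028),(-.155,-.066,.028)],[.5,.25,.15])
print(F,r)
H,r=fit(c,f([(260,257),(323,246),(357,412),(295,425)]),[(.041,.016,.037),(.041,-.016,.037),(-.041,-.016,.037),(-.041,.016,.037)],[.5,.25,.15])
print(H,r, tofix(F,H[:2]),H[2]-F[2])
np.save("F.npy",F)
o=get_obs();print(tofix(F,o["eef_pos"][:2]))
for x,y in[(-.125,0),(-.023,0)]: print(toworld(F,(x,y)))
E
```

```text
[0.61146681 0.24803855 0.15619958] [[ 0.68791245  0.29705901]
 [-0.27000595 -0.00082814]
 [-0.46496251 -0.09178679]
 [ 0.06152341 -0.18312201]]
[0.55546281 0.20664223 0.18393831] [[-0.28393473  0.28776505]
 [ 0.3444668  -0.27699572]
 [ 0.49237151 -0.0495833 ]
 [-0.55314773  0.03585586]] [-0.06176201 -0.03218007] 0.02773873677256314
[-0.37652844  0.30227731]
[0.4879886  0.22859291]
[0.58874682 0.24446056]
```

drive_tool(
  xyz=[
    [-0.062,-0.022,0],
    [-0.062,-0.022,0],
    [-0.062,-0.022,0],
    [-0.062,-0.022,0],
    [-0.062,-0.022,0],
    [-0.062,-0.022,0],
    [-0.062,-0.022,0],
    [-0.062,-0.022,0],
    [-0.062,-0.022,0],
    [-0.062,-0.022,0],
    [-0.062,-0.022,0],
    [-0.062,-0.022,0],
    [0,0,0],
    [0,0,0],
    [0,0,0],
    [0,0,0],
    [0,0,0],
    [0,0,0],
    [0,0,0],
  ],
  twist=[
    [0,0,0],
    [0,0,0],
    [0,0,0],
    [0,0,0],
    [0,0,0],
    [0,0,0],
    [0,0,0],
    [0,0,0],
    [0,0,0],
    [0,0,0],
    [0,0,0],
    [0,0,0],
    [0,0,-0.0282],
    [0,0,-0.0282],
    [0,0,-0.0282],
    [0,0,-0.0282],
    [0,0,-0.0282],
    [0,0,-0.0282],
    [0,0,0],
  ],
  jaw=[-0.32,-0.32,-0.32,-0.32,-0.32,-0.32,-0.32,-0.32,-0.32,-0.32,-0.32,-0.32,-0.32,-0.32,-0.32,-0.32,-0.32,-0.32,-0.32],
  squeeze=20,
)

```text
time_s: 2.0
eef_pos: [0.4901, 0.229, 0.253]
eef_rot: [-3.142, -0.001, -2.985]
contact_force: [0.1, -0.0, -0.2]
finger_gap: 0.0565
grasp_force: 0.0
```

Run:
```python
from cell import *; from h import *
F=np.load("F.npy"); o=get_obs(); print(tofix(F,o["eef_pos"][:2]), o["eef_rot"][2]+np.pi-F[2], o["contact_force"])
c=get_calibration("wrist"); im=snapshot("wrist"); cv2.imwrite("pics/w1.png",im); np.save("wc.npy",c,allow_pickle=True)
def W(p): return np.r_[toworld(F,p[:2]),p[2]]
for p in [(.018,-.036,.028),(.07,-.036,.028),(-.062,-.032,.037),(-.155,-.066,.028),(-.155,.056,.022),(-.103,-.032,.037)]: print(p,proj(c,W(p))[0].round())
```

```text
[-1.22885229e-01  6.82472033e-05] 0.0008334063960041826 [ 0.07863339 -0.02583382 -0.2299742 ]
(0.018, -0.036, 0.028) [293. 327.]
(0.07, -0.036, 0.028) [294. 363.]
(-0.062, -0.032, 0.037) [293. 267.]
(-0.155, -0.066, 0.028) [258. 179.]
(-0.155, 0.056, 0.022) [378. 179.]
(-0.103, -0.032, 0.037) [292. 231.]
```

View pics/w1.png

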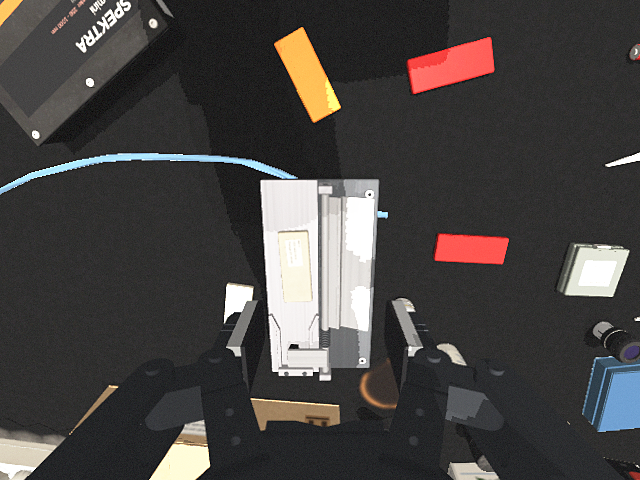

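The wrist view agrees with the fit to about 2–3 px: the near base corners are at (262,180) and (380,180), and the holder is centred at (295,266) with its near end at row 231. I'm going down now.

drive_tool(
  xyz=[
    [0,0,0.06],
    [0,0,0.07],
    [0,0,0.07],
    [0,0,0.07],
    [0,0,0.05],
    [0,0,0.02],
    [0,0,0],
  ],
  twist=[
    [0,0,0],
    [0,0,0],
    [0,0,0],
    [0,0,0],
    [0,0,0],
    [0,0,0],
    [0,0,0],
  ],
  jaw=[-0.32,-0.32,-0.32,-0.32,-0.32,-0.32,-0.32],
)

```text
time_s: 2.75
eef_pos: [0.4894, 0.2288, 0.0823]
eef_rot: [-3.141, -0.002, -2.987]
contact_force: [0.3, 0.2, 0.2]
finger_gap: 0.0564
grasp_force: 0.0
```

Run:
```python
from cell import *; import cv2
o=get_obs(); print(o["eef_pos"],o["contact_force"],o["wrist_torque"])
cv2.imwrite("pics/w2.png",snapshot("wrist")); im=snapshot("scene")[190:300,180:400]
cv2.imwrite("pics/s2.png",cv2.resize(im,None,fx=3.6,fy=3.6,interpolation=cv2.INTER_CUBIC))
```

```text
[0.48944931 0.22879605 0.08233476] [0.32307139 0.19087279 0.19500978] [ 0.00992193 -0.03043219  0.03039478]
```

View pics/w2.png

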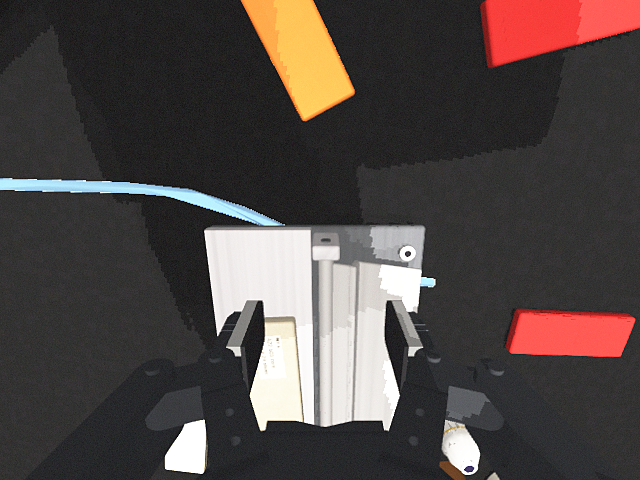

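View pics/s2.png

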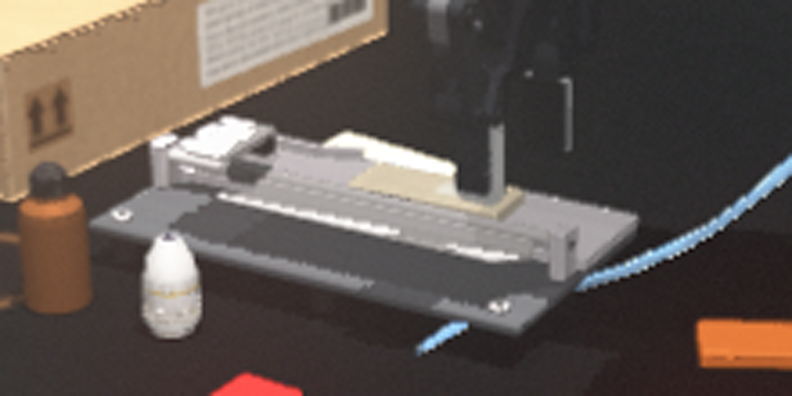

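drive_tool(
  xyz=[
    [0,0,0.008],
    [0,0,0.008],
    [0,0,0.008],
    [0,0,0.008],
    [0,0,0.004],
    [0,0,0],
  ],
  twist=[
    [0,0,0],
    [0,0,0],
    [0,0,0],
    [0,0,0],
    [0,0,0],
    [0,0,0],
  ],
  jaw=[-0.32,-0.32,-0.32,-0.32,-0.32,-0.32],
)

```text
time_s: 3.45
eef_pos: [0.49, 0.2289, 0.0649]
eef_rot: [-3.141, -0.001, -2.986]
contact_force: [-0.2, -0.6, 0.4]
finger_gap: 0.0566
grasp_force: 0.0
```

drive_tool(
  xyz=[
    [0,0,0.004],
    [0,0,0.004],
    [0,0,0],
  ],
  twist=[
    [0,0,0],
    [0,0,0],
    [0,0,0],
  ],
  jaw=[-0.32,-0.32,-0.32],
)

```text
time_s: 3.75
eef_pos: [0.4904, 0.2291, 0.0612]
eef_rot: [3.141, 0.0, -2.986]
contact_force: [-0.6, -0.1, 1.8]
finger_gap: 0.0562
grasp_force: 0.4
```

drive_tool(
  xyz=[
    [0,0,0.004],
    [0,0,0.004],
    [0,0,0],
  ],
  twist=[
    [0,0,0],
    [0,0,0],
    [0,0,0],
  ],
  jaw=[-0.32,-0.32,-0.32],
)

```text
time_s: 4.05
eef_pos: [0.4904, 0.2292, 0.0573]
eef_rot: [3.141, 0.0, -2.986]
contact_force: [-0.2, 2.1, 3.6]
finger_gap: 0.0563
grasp_force: 1.5
```

drive_tool(
  xyz=[
    [0,0,0.004],
    [0,0,0.004],
    [0,0,0],
  ],
  twist=[
    [0,0,0],
    [0,0,0],
    [0,0,0],
  ],
  jaw=[-0.32,-0.32,-0.32],
)

```text
time_s: 4.35
eef_pos: [0.4904, 0.2292, 0.0532]
eef_rot: [3.141, 0.0, -2.986]
contact_force: [0.2, 1.8, 5.0]
finger_gap: 0.0562
grasp_force: 2.1
```

drive_tool(
  xyz=[
    [0,0,0.004],
    [0,0,0.002],
    [0,0,0],
  ],
  twist=[
    [0,0,0],
    [0,0,0],
    [0,0,0],
  ],
  jaw=[-0.32,-0.32,-0.32],
)

```text
time_s: 4.65
eef_pos: [0.4905, 0.229, 0.0504]
eef_rot: [-3.141, 0.0, -2.986]
contact_force: [-0.6, 1.3, 5.4]
finger_gap: 0.0563
grasp_force: 2.8
```

drive_tool(
  xyz=[
    [0,0,0.002],
    [0,0,0.002],
    [0,0,0],
  ],
  twist=[
    [0,0,0],
    [0,0,0],
    [0,0,0],
  ],
  jaw=[-0.32,-0.32,-0.32],
)

```text
time_s: 4.95
eef_pos: [0.4905, 0.2287, 0.0485]
eef_rot: [-3.141, 0.0, -2.986]
contact_force: [-0.5, -1.5, 7.1]
finger_gap: 0.0563
grasp_force: 3.6
```

drive_tool(
  xyz=[
    [-0.008,0,0.001],
    [-0.012,0,0],
    [-0.016,0,0],
    [-0.016,0,0],
    [-0.016,0,0],
    [-0.012,0,0],
    [0,0,0],
  ],
  twist=[
    [0,0,0],
    [0,0,0],
    [0,0,0],
    [0,0,0],
    [0,0,0],
    [0,0,0],
    [0,0,0],
  ],
  jaw=[-0.32,-0.32,-0.32,-0.32,-0.32,-0.32,-0.32],
)

```text
time_s: 5.65
eef_pos: [0.5295, 0.235, 0.0477]
eef_rot: [-3.141, -0.001, -2.986]
contact_force: [-1.4, 0.6, 7.8]
finger_gap: 0.0562
grasp_force: 3.8
```

Run:
```python
from cell import *; from h import *
F=np.load("F.npy"); o=get_obs(); print(tofix(F,o["eef_pos"][:2]),o["eef_pos"][2],o["contact_force"],o["wrist_torque"])
a=cv2.resize(snapshot("top")[140:290,255:385],None,fx=4,fy=4,interpolation=cv2.INTER_CUBIC)
b=cv2.resize(snapshot("scene")[200:290,200:270],None,fx=4,fy=4,interpolation=cv2.INTER_CUBIC)
p=np.zeros((600,800,3),np.uint8); p[:600,:520]=a; p[:360,520:]=b; cv2.imwrite("pics/c3.png",p)
```

```text
[-0.08295432 -0.00012696] 0.04767507258533794 [-1.44982903  0.63987668  7.82668533] [0.23550873 0.48914021 0.12445216]
```

View pics/c3.png

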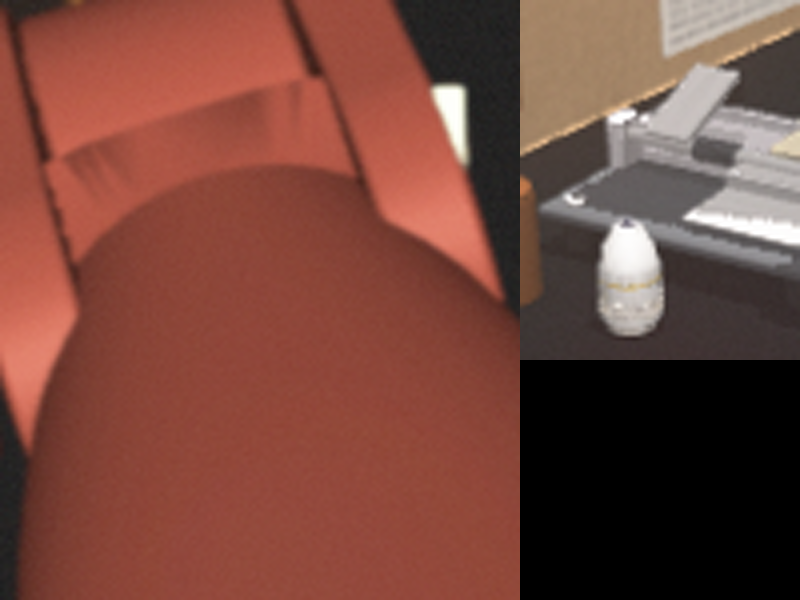

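The top view is blocked by the arm, but the scene crop shows the clip raised at (700,100) and the holder's front at (785,145), short of it. Before pushing on, I'll check the clearance to the white bottle.

Run:
```python
from cell import *; from h import *
c=get_calibration("top");F=np.load("F.npy")
for px,z in [((262.5,203.5),.03),((255,172),.05)]:
    r=least_squares(lambda p:proj(c,[p[0],p[1],z])[0]-px,[.6,.3]).x; print(tofix(F,r))
```

```text
[0.00073673 0.09335221]
[0.05946737 0.09575599]
```

drive_tool(
  xyz=[
    [-0.01,0,0],
    [-0.016,0,0],
    [-0.016,0,0],
    [-0.016,0,0],
    [-0.012,0,0],
    [-0.008,0,0],
    [0,0,0],
  ],
  twist=[
    [0,0,0],
    [0,0,0],
    [0,0,0],
    [0,0,0],
    [0,0,0],
    [0,0,0],
    [0,0,0],
  ],
  jaw=[-0.32,-0.32,-0.32,-0.32,-0.32,-0.32,-0.32],
)

```text
time_s: 6.45
eef_pos: [0.5678, 0.2411, 0.0477]
eef_rot: [-3.141, -0.002, -2.986]
contact_force: [-3.2, -0.0, 8.1]
finger_gap: 0.0564
grasp_force: 3.8
```

drive_tool(
  xyz=[
    [-0.006,0,0],
    [-0.008,0,0],
    [-0.008,0,0],
    [-0.006,0,0],
    [-0.004,0,0],
    [0,0,0],
  ],
  twist=[
    [0,0,0],
    [0,0,0],
    [0,0,0],
    [0,0,0],
    [0,0,0],
    [0,0,0],
  ],
  jaw=[-0.32,-0.32,-0.32,-0.32,-0.32,-0.32],
)

```text
time_s: 7.05
eef_pos: [0.5832, 0.2435, 0.0476]
eef_rot: [-3.141, -0.002, -2.986]
contact_force: [-4.6, -0.5, 7.8]
finger_gap: 0.0563
grasp_force: 3.8
```

drive_tool(
  xyz=[
    [-0.003,0,0],
    [-0.003,0,0],
    [0,0,0],
  ],
  twist=[
    [0,0,0],
    [0,0,0],
    [0,0,0],
  ],
  jaw=[-0.32,-0.32,-0.32],
)

```text
time_s: 7.35
eef_pos: [0.5859, 0.2439, 0.0476]
eef_rot: [-3.141, -0.002, -2.986]
contact_force: [-3.4, 0.0, 7.9]
finger_gap: 0.0563
grasp_force: 3.9
```

drive_tool(
  xyz=[
    [-0.002,0,0],
    [-0.002,0,0],
    [0,0,0],
  ],
  twist=[
    [0,0,0],
    [0,0,0],
    [0,0,0],
  ],
  jaw=[-0.32,-0.32,-0.32],
)

```text
time_s: 7.65
eef_pos: [0.5878, 0.2442, 0.0476]
eef_rot: [-3.141, -0.003, -2.986]
contact_force: [-4.8, -0.4, 7.5]
finger_gap: 0.0562
grasp_force: 3.8
```

drive_tool(
  xyz=[
    [-0.002,0,0],
    [-0.002,0,0],
    [0,0,0],
  ],
  twist=[
    [0,0,0],
    [0,0,0],
    [0,0,0],
  ],
  jaw=[-0.32,-0.32,-0.32],
)

```text
time_s: 7.95
eef_pos: [0.5886, 0.2443, 0.0474]
eef_rot: [-3.141, -0.005, -2.986]
contact_force: [-8.6, -1.8, 10.0]
finger_gap: 0.0561
grasp_force: 6.2
```

The force has risen to 8.6 N at TCP x of about -0.023, where home was expected. I'll look before releasing.

Run:
```python
from cell import *; from h import *
F=np.load("F.npy"); o=get_obs(); print(tofix(F,o["eef_pos"][:2]),o["eef_pos"][2],o["contact_force"])
w=snapshot("wrist"); cv2.imwrite("pics/w4.png",w)
b=cv2.resize(snapshot("scene")[200:275,200:300],None,fx=8,fy=8,interpolation=cv2.INTER_CUBIC)
cv2.imwrite("pics/c4.png",b)
```

```text
[-0.02314287 -0.0001439 ] 0.047403252143364265 [-8.63034063 -1.82974003 10.02115702]
```

View pics/c4.png

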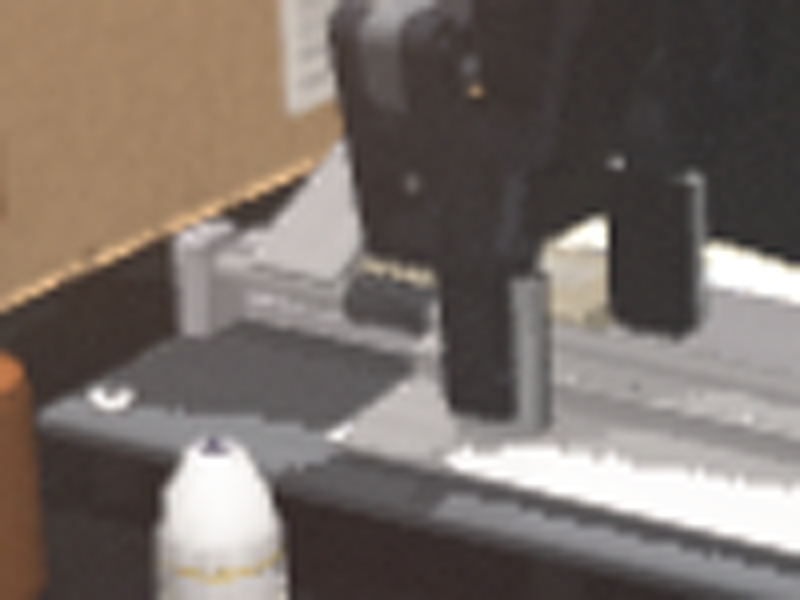

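The clip is raised, the bar is flat under the left tip at (500,410), and the holder's near end is at the right tip at (600,280). One more short nudge, then I back off with the bar still held, raise slowly and move clear.

drive_tool(
  xyz=[
    [-0.002,0,0],
    [0,0,0],
  ],
  twist=[
    [0,0,0],
    [0,0,0],
  ],
  jaw=[-0.32,-0.32],
)

```text
time_s: 8.25
eef_pos: [0.5888, 0.2443, 0.0473]
eef_rot: [-3.141, -0.006, -2.986]
contact_force: [-12.4, -1.8, 12.3]
finger_gap: 0.0564
grasp_force: 7.7
```

drive_tool(
  xyz=[
    [0.004,0,0],
    [0.004,0,0],
    [0.004,0,0],
    [0,0,0],
    [0,0,-0.004],
    [0,0,-0.006],
    [0,0,-0.006],
    [0,0,-0.006],
    [0,0,-0.006],
    [0,0,-0.006],
    [0,0,-0.006],
    [0,0,-0.006],
    [0,0,0],
  ],
  twist=[
    [0,0,0],
    [0,0,0],
    [0,0,0],
    [0,0,0],
    [0,0,0],
    [0,0,0],
    [0,0,0],
    [0,0,0],
    [0,0,0],
    [0,0,0],
    [0,0,0],
    [0,0,0],
    [0,0,0],
  ],
  jaw=[-0.32,-0.32,-0.32,-0.32,-0.32,-0.32,-0.32,-0.32,-0.32,-0.32,-0.32,-0.32,-0.32],
)

```text
time_s: 9.55
eef_pos: [0.5863, 0.2442, 0.0713]
eef_rot: [3.142, 0.001, -2.986]
contact_force: [-0.6, -0.0, -0.4]
finger_gap: 0.0562
grasp_force: 0.0
```

drive_tool(
  xyz=[
    [0,0,-0.04],
    [0,0,-0.06],
    [0,0,-0.06],
    [0,0,-0.06],
    [0.06,0,-0.06],
    [0.08,0,0],
    [0.08,0,0],
    [0.08,0,0],
    [0,0,0],
    [0,0,0],
  ],
  twist=[
    [0,0,0],
    [0,0,0],
    [0,0,0],
    [0,0,0],
    [0,0,0],
    [0,0,0],
    [0,0,0],
    [0,0,0],
    [0,0,0],
    [0,0,0],
  ],
  jaw=[-0.32,-0.32,-0.32,-0.32,-0.32,-0.32,-0.32,-0.32,-0.32,-0.32],
)

```text
time_s: 10.55
eef_pos: [0.4377, 0.2209, 0.2113]
eef_rot: [3.142, 0.001, -2.985]
contact_force: [0.8, 0.1, 0.6]
finger_gap: 0.0565
grasp_force: 0.0
```

Run:
```python
from cell import *; from h import *
F=np.load("F.npy"); o=get_obs(); print(tofix(F,o["eef_pos"][:2]),o["eef_pos"][2],o["contact_force"])
c=get_calibration("wrist"); w=snapshot("wrist")
q=proj(c,[np.r_[toworld(F,p[:2]),p[2]] for p in [(-.012,-.036,.037),(.07,-.036,.037),(-.155,-.066,.028),(.082,-.066,.028)]]); print(q)
u,v=q.mean(0).astype(int); x0=max(0,u-50);y0=max(0,v-70)
a=cv2.resize(w[y0:y0+150,x0:x0+100],None,fx=4,fy=4,interpolation=cv2.INTER_CUBIC)
b=cv2.resize(snapshot("scene")[200:275,200:300],None,fx=4,fy=4,interpolation=cv2.INTER_CUBIC)
p=np.zeros((600,800,3),np.uint8); p[:a.shape[0],:a.shape[1]]=a; p[:300,400:]=b
t=cv2.resize(snapshot("top")[145:220,265:365],None,fx=4,fy=4,interpolation=cv2.INTER_CUBIC);p[300:,400:]=t
cv2.imwrite("pics/c5.png",p); print(x0,y0)
```

```text
[-0.17585411  0.00022571] 0.21127760518166913 [0.79808993 0.09513076 0.61174272]
[[289.16878589 371.51896775]
 [291.75543332 429.17174699]
 [253.22659041 241.90023018]
 [267.56169244 430.24702375]]
225 298
```

View pics/c5.png

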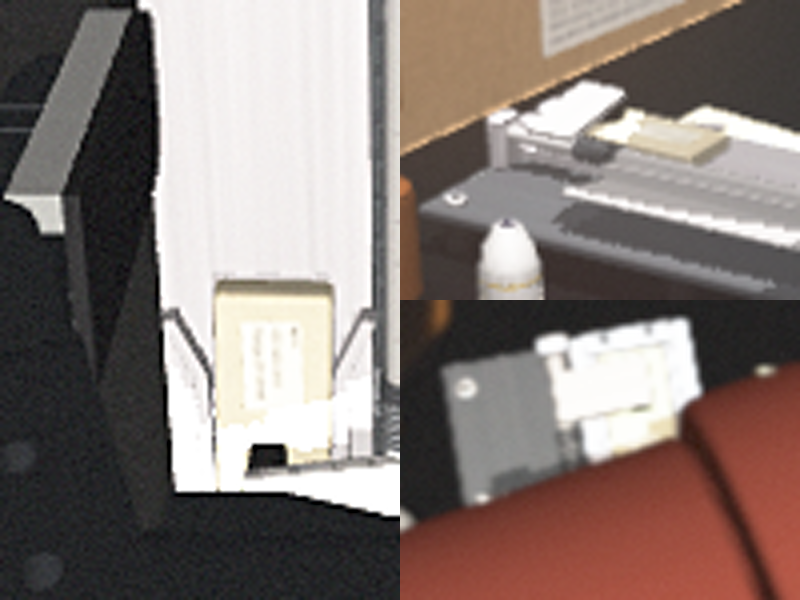

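The holder sits square in the channel with the clip down on it. The top edge of its near end is at wrist row 371.3, against 371.5 predicted for home.

```bash
python3 -c "
from cell import *
print(job_done())"
```

```text
the job is handed in; nothing more can be done
None
```

The job is handed in at about 11 s of the 35 s. The holder was pushed home against the stop with the bar held down, the clip was released onto it, and the arm is clear. The last pictures agree with that, but no verdict came back from the judging.

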